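# Find the hidden catch of the nail-dust extractor

### The job

Release the filter door of the white nail-dust extractor on the desk: one of the five identical flush plates on its front deck is the hidden catch, the other four are solid. Feel along the plates with the closed fingertips, push the one that gives way fully in so that the perforated door behind it pops up, then draw the hand away. Do not touch the door itself, and leave the bottles, jar, buffer block and bowl around it standing where they are.

Things in the scene. Friction and masses are not known exactly. Their poses are not given: they have to be found in the camera images.
- extractor: white desktop nail-dust extractor, fixed to the desk, 250 mm deep (x) by 300 mm wide (y) by 60 mm high; origin at the centre of its underside, z up, its front (-x of its frame) turned roughly to the robot. Its flat top is 60 mm above the desk: in front a row of five plates, behind them the filter door. All but the catch plate and the door is rigid.
- plate_row (a point): middle of the row of plates, on the flat top, axes as the extractor's. Five pale grey plates, flush with the top and alike to the eye, each 70 mm (x) by 43.5 mm (y), with 2.5 mm dark seams; centres at y = -92, -46, 0, 46, 92 mm from here, x = 0. One, a different one each time, is the catch. A fingertip that overlaps a neighbour or rim is held up by it: push near a plate's middle
- catch (a joint): how far the hidden catch plate has been pushed in, in m: 0 flush with the top, 0.008 fully in, at a stop. It sinks straight down under a push of about 3 to 5 N and stays where it is left (friction holds it, it does not spring back)
- filter_door: perforated aluminium door in the rear half of the top, 131 (x) by 276 (y) by 4 mm, flush when shut; origin on its hinge at its front edge, next to the plates; x points to its free rear edge, z is its upward normal. Linked to the catch: as the catch goes in the rear edge rises, to a tilt of 0.4 rad (edge about 50 mm above the top) with the catch fully in. Not to be touched
- polish_red: loose nail-polish bottle, 34 mm across, 78 mm high, red glass with a black cap; origin at the centre of its underside; a bystander, leave it alone
- polish_lilac: loose nail-polish bottle, 34 mm across, 78 mm high, lilac glass with a black cap; origin at the centre of its underside; a bystander, leave it alone
- polish_teal: loose nail-polish bottle, 34 mm across, 78 mm high, teal glass with a black cap; origin at the centre of its underside; a bystander, leave it alone
- cream_jar: loose pink cream jar with a white lid, 52 mm across, 42 mm high; origin at the centre of its underside; a bystander, leave it alone
- buffer_block: loose yellow nail buffer block with a white band, 30 by 90 (its y) by 26 mm high; origin at the centre of its underside; a bystander, leave it alone
- soak_bowl: loose small white ceramic bowl, 76 mm across, 32 mm high; origin at the centre of its underside; a bystander, leave it alone

How it is judged:
On the way:
1. the hidden catch is pushed fully in with the fingers (value of joint catch above 0.0065 m and contact force between the fingers and anything else above 0.5 N), for 0.02 s.
At the end, for the whole second after the job is handed in: the catch plate is at least 6.5 mm in, the filter door stands popped up at a tilt of at least 0.3 rad and at rest, and no bystander has been shifted by more than 25 mm or tipped (value of joint catch above 0.0065 m and angle between filter_door's own z axis and vertical above 0.3 rad and angular speed of filter_door below 0.1 rad/s and not (distance of any of polish_red, polish_lilac, polish_teal, cream_jar, buffer_block, soak_bowl from where it was at the start of the episode above 0.025 m or angle between any of polish_red, polish_lilac, polish_teal, cream_jar, buffer_block, soak_bowl's own z axis and vertical above 0.4 rad)); the robot touches nothing.
It fails at once if the filter door is pushed, held or lifted by the robot (more than 2 N) (contact force between any of the fingers, the arm and filter_door above 2 N).
It fails at once if a bystander is lifted, carried, shifted by more than 25 mm or tipped (distance of any of polish_red, polish_lilac, polish_teal, cream_jar, buffer_block, soak_bowl from where it was at the start of the episode above 0.025 m or angle between any of polish_red, polish_lilac, polish_teal, cream_jar, buffer_block, soak_bowl's own z axis and vertical above 0.4 rad).
It also fails if it takes over 51 s, if anything falls off the work surface, if the arm or the gripper's body presses on something with over 40 N, if the wrist force passes 120 N, or if a joint passes its speed limit or range.

### The arm

A 7-joint arm with a two-finger parallel gripper is mounted at the origin on the work surface. World frame = base frame: x ahead of the robot, y to its left, z up, the work surface at z = 0. Lengths are in m, angles in rad, forces in N, time in s.
With the tool pointing down it reaches from about 0.4 to 0.85 m from the base axis. Payload 4.5 kg.
Tool frame: the origin (TCP) lies between the finger pads; the fingertips stand 8 mm ahead of it and the grasp point (between the pads) lies 11 mm behind it; x points along the fingers, z is the direction in which the jaws open and shut, and the axes are right-handed (so a half turn about x gives the same grasp; the last joint's range is limited). The gripper opens to 88 mm and grips with 3 to 60 N. Pads are 18 mm wide; open, the fingers measure 123 mm over their backs; the gripper's body (75 mm by 187 mm) begins 45 mm behind the grasp point.
Start: joints at [-1.158, 0.689, -0.195, 1.565, 0.157, 0.902, -0.215], TCP at [0.231, 0.581, 0.247] pointing down, gripper open.
Joint ranges: [-3.01, 3.01], [-0.46, 2.08], [-1.47, 1.51], [0.13, 2.56], [-1, 4.14], [0.04, 2.09], [-2.66, 2.66]. Speed limits (rad/s): [2.57, 2.57, 3.14, 3.14, 3.14, 3.14, 3.14].

### API

Orientations are given as a 3x3 rotation matrix whose columns are the frame's x, y, z axes.
In Python, from plant import status, viewer, workorder gives the robot as it stands.
- The arm moves only by the tool send_rows, never from a script. Its argument "moves" is a list of rows, each a list of 3 entries, a list of its own where there are three numbers: the shift along the tool's x, y, z in m, then the turn, a rotation vector about the tool's x, y, z in degrees, then the closure, from 0 (fully open) to 1 (shut). In form: [[[dx, dy, dz], [rx, ry, rz], fingers], ...]. A call has 1 to 12 rows; each row is the pose to reach, as a shift and turn from the pose commanded when the call began, along the tool's axes at that moment; what a row does not reach only later rows make up. A row lasts 1/8 s, in which the tool goes at most 62.5 mm and 10.7 degrees, less where a joint would pass 70% of its speed; a pose out of reach is approached as far as the arm can. A call with a gripper value outside its range is refused whole. The fingers move at their own pace and stop on an object; "squeeze" is the grip in N (left out, the last holds). Time passes only in rows, so rows that repeat a pose let the fingers close. It gives the time, the measured TCP pose, the force and the opening at its end, in the units of the state.
- status.get_state(): the state, without advancing time (a new reading comes with each control period).
- viewer.read_camera(name): name is "scene" or "top" or "wrist"; returns a dict with "img" (384x512x3 uint8, red, green, blue), "K" (3x3 intrinsics, pixels), "rvec" (rotation vector, rad) and "tvec" (3), from world to camera coordinates, as OpenCV has them. Camera axes: x right, y down, z forward; pixel columns grow to the right and rows downward; lengths in m; the calibration is good to about 2 mm. A picture is of the moment at which its call begins. There is no depth.
- workorder.sign_off(): hands the job in, once; it reports no verdict.
The state is a dict: "clock": time; "joint_positions": joint angles; "qvel": joint speeds; "effort": joint torques, N m; "position": TCP position; "tool_rot": TCP orientation; "ft_force": force on the tool from outside, world axes, zero at the start; "ft_torque": the same for the moment, N m; "width": opening from 0.0 (shut) to 1.0 (fully open).
Only numpy, scipy, OpenCV 4.12 (cv2) and the standard library are available. Lean on these libraries where they do the work, as an engineer would, in place of code of your own. Each camera call takes 0.05 s, during which the arm holds its last target.

## Working session

There is one attempt and no reset: what is moved stays moved. The work goes in short steps, Python scripts to look and compute and a tool call to move; the robot and the scene stay as the last step left them, time stands still between calls to the robot, and variables do not carry over. Pictures are saved under pics/ and viewed, and the job is handed in when it is done.

Besides the shell and the picture viewer there is one more tool, called in YAML: its name, and indented under it one key for each argument. send_rows: Moves the arm, as the interface text tells. Its arguments: {"type":"object","properties":{"moves":{"type":"array"},"squeeze":{"type":"number"}},"required":["moves"]}

```bash
mkdir -p pics; ls; python3 - <<'E'
from plant import status, viewer
import cv2
s=status.get_state()
for k,v in s.items(): print(k,v)
for n in ["scene","top"]:
    d=viewer.read_camera(n); cv2.imwrite(f"pics/{n}0.png",d["img"][:,:,::-1]); print(n,d["K"],d["rvec"],d["tvec"])
E
```

```text
pics
clock 0.0
joint_positions [-1.15821887  0.68998848 -0.19457361  1.56633189  0.15728941  0.90248495
 -0.21513314]
qvel [-0.00015485  0.00058698 -0.00026499  0.00051268  0.00063455 -0.00130423
 -0.00100166]
effort [ 5.34394730e-04 -5.27555430e+01 -1.26679257e+00 -1.53426129e+01
 -5.26933442e-02  6.52684263e-03  1.76790995e-04]
position [0.2309012  0.58012609 0.24591195]
tool_rot [[-5.94260365e-04 -9.29150424e-01  3.69701415e-01]
 [-1.71910162e-03  3.69701884e-01  9.29148837e-01]
 [-9.99998346e-01 -8.33979741e-05 -1.81700317e-03]]
ft_force [-0.85302384  0.16389438 -0.48708528]
ft_torque [ 0.02770224 -0.01047298 -0.00089989]
width 1.0023640647041543
scene [[365.74297252   0.         253.07792318]
 [  0.         365.74297252 196.71146968]
 [  0.           0.           1.        ]] [ 0.98435835  2.68003604 -0.74673382] [ 0.39808211 -0.29748115  1.04420071]
top [[423.12416025   0.         256.53744044]
 [  0.         423.12416025 192.98875846]
 [  0.           0.           1.        ]] [ 2.1827946  -2.18114973  0.15936158] [0.0309415  0.55856626 0.90279956]
```

View pics/scene0.png

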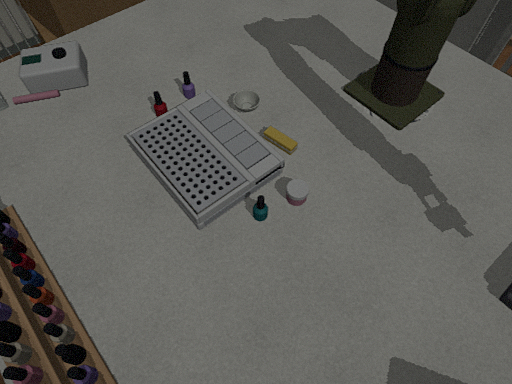

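View pics/top0.png

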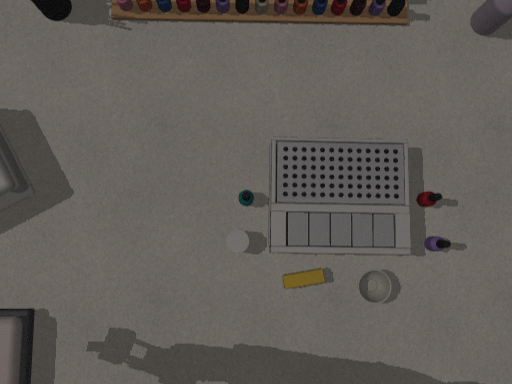

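```bash
python3 - <<'E'
import cv2
i=cv2.imread("pics/top0.png")[130:262,262:418]
i=cv2.resize(i,None,fx=5,fy=4.5,interpolation=cv2.INTER_CUBIC)
i=cv2.convertScaleAbs(i,alpha=1.5)
cv2.imwrite("pics/c1.png",i)
E
```

```text
(no output)
```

View pics/c1.png

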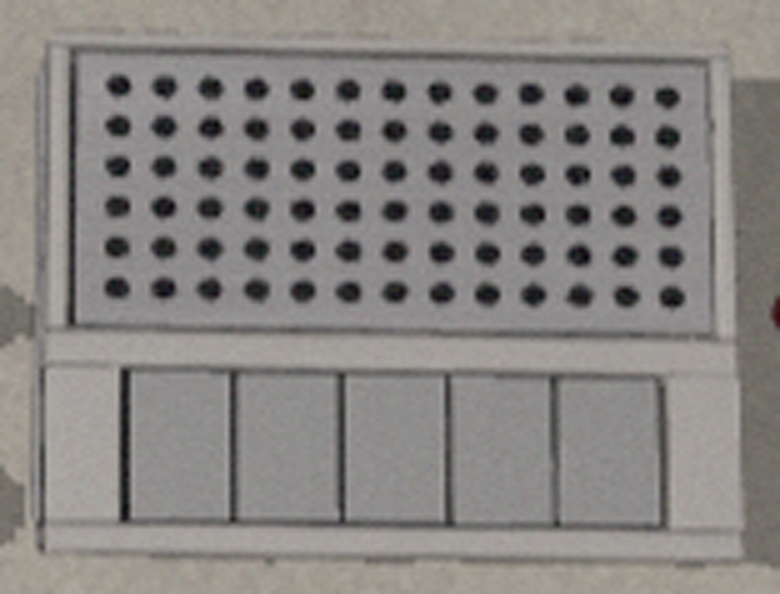

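The enlarged crop shows the plate row, with its seams running from about (126,370) and (124,523) on the left to (663,376) and (664,527) on the right in crop pixels. I'll cast those points onto z = 0.06 and find the bystanders.

```bash
cat > h.py <<'E'
import numpy as np, cv2
def ray(d,px,z):
    R,_=cv2.Rodrigues(np.array(d["rvec"],float)); t=np.array(d["tvec"],float).ravel()
    o=-R.T@t; v=R.T@np.linalg.inv(d["K"])@np.array([px[0],px[1],1.]); 
    return o+v*(z-o[2])/v[2]
E
python3 - <<'E'
from h import *
from plant import viewer
np.set_printoptions(precision=4,suppress=True)
d=viewer.read_camera("top"); im=d["img"].astype(int)
f=lambda u,v:(262+(u+.5)/5-.5,130+(v+.5)/4.5-.5)
P=[ray(d,f(*p),.06) for p in [(126,370),(663,376),(124,523),(664,527)]]
for p in P: print(p)
print("TL-TR",np.linalg.norm(P[0]-P[1]),"BL-BR",np.linalg.norm(P[2]-P[3]),"L",np.linalg.norm(P[0]-P[2]),"R",np.linalg.norm(P[1]-P[3]))
c=np.mean(P,0); e=(P[0]+P[2]-P[1]-P[3])/2; e/=np.linalg.norm(e); print("centre",c,"ydir",e,"yaw deg",np.degrees(np.arctan2(-e[0],e[1])))
for k in (-2,-1,0,1,2): print(k,c+e*.046*k)
# door front edge & extractor corners
for n,p in dict(doorL=(72,326),doorR=(713,337),TL=(50,43),TR=(728,50)).items(): print(n,ray(d,f(*p),.06))
for n,p,z in [("teal",(246,198),.078),("red",(436,197),.078),("lilac",(447,244),.078),("jar",(238,241),.042),("buffer",(304,278),.026),("bowl",(376,286),.032)]: print(n,ray(d,p,z))
# second view check
s=viewer.read_camera("scene"); R=s["rvec"]
for k in (-2.5,2.5):
  for x in (-.036,.036):
    ex=np.array([e[1],-e[0],0]); 
    print(cv2.projectPoints((c+e*.046*k+ex*x).reshape(1,3),R,s["tvec"],s["K"],None)[0].ravel())
i=cv2.resize(s["img"][80:225,120:310],None,fx=4,fy=4,interpolation=cv2.INTER_CUBIC)[:,:,::-1]
cv2.imwrite("pics/c2.png",cv2.convertScaleAbs(i,alpha=1.4))
E
```

```text
[ 0.5151 -0.032   0.06  ]
[ 0.5125 -0.2634  0.06  ]
[ 0.4433 -0.0305  0.06  ]
[ 0.441  -0.2611  0.06  ]
TL-TR 0.2314112842052547 BL-BR 0.2306739754218549 L 0.07183483034665912 R 0.07153527323870447
centre [ 0.4779 -0.1467  0.06  ] ydir [0.0106 0.9999 0.    ] yaw deg -0.6067106386242123
-2 [ 0.477  -0.2387  0.06  ]
-1 [ 0.4775 -0.1927  0.06  ]
0 [ 0.4779 -0.1467  0.06  ]
1 [ 0.4784 -0.1007  0.06  ]
2 [ 0.4789 -0.0547  0.06  ]
doorL [ 0.5359 -0.009   0.06  ]
doorR [ 0.5312 -0.2859  0.06  ]
TL [ 0.6727 -0.0003  0.06  ]
TR [ 0.6714 -0.2981  0.06  ]
teal [0.5427 0.0551 0.078 ]
red [ 0.5458 -0.3478  0.078 ]
lilac [ 0.4467 -0.3665  0.078 ]
jar [0.4535 0.0717 0.042 ]
buffer [ 0.3732 -0.0719  0.026 ]
bowl [ 0.356  -0.2277  0.032 ]
[211.8533  97.8577]
[188.828  110.8545]
[270.4545 152.1186]
[246.6073 168.1153]
```

View pics/c2.png

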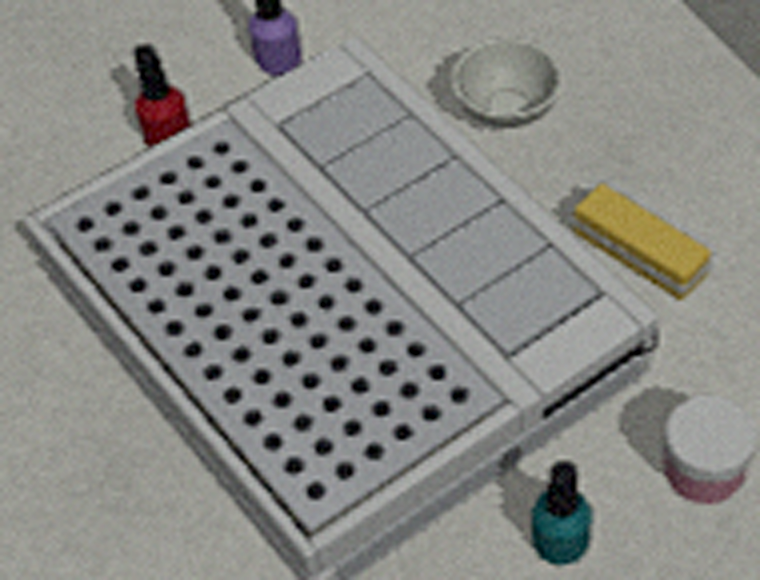

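The top-view spans come to 231 x 72 mm, as expected, and the scene view agrees to about 1 px. Row centre is (0.478, -0.147) with yaw about -0.6°. Next I move high over the first plate (k=2), closing the fingers and turning the jaws along x.

send_rows:
  moves:
    - [[0,-0.038,-0.042],[6,0,0],1]
    - [[0,-0.077,-0.083],[12,0,0],1]
    - [[0,-0.115,-0.125],[18,0,0],1]
    - [[0,-0.153,-0.167],[24,0,0],1]
    - [[0,-0.192,-0.208],[30,0,0],1]
    - [[0,-0.23,-0.25],[36,0,0],1]
    - [[0,-0.268,-0.292],[42,0,0],1]
    - [[0,-0.306,-0.333],[48,0,0],1]
    - [[0,-0.345,-0.375],[54,0,0],1]
    - [[0,-0.383,-0.417],[60,0,0],1]
    - [[0,-0.421,-0.458],[66,0,0],1]
    - [[0,-0.46,-0.5],[68.5,0,0],1]
  squeeze: 20

```text
clock: 1.7
position: [0.4742, -0.0555, 0.2468]
tool_rot: [[0.0, 0.005, 1.0], [0.0, 1.0, -0.005], [-1.0, 0.0, 0.0]]
ft_force: [1.4, 0.8, 0.3]
width: 0.006
```

```bash
python3 - <<'E'
from plant import status
s=status.get_state()
for k in s: print(k,s[k])
E
```

```text
clock 1.7
joint_positions [-0.02204073  0.50026944  0.06406386  2.00608298 -0.05231257  0.6363057
  0.07125648]
qvel [ 0.91234864  0.22856668  0.03251058 -0.52769286 -0.03832537  0.28715034
  0.625339  ]
effort [ -3.29993606 -42.08901286   2.29899913  -9.738518     0.07290362
  -0.07454652  -0.74214969]
position [ 0.47421862 -0.05546367  0.24679439]
tool_rot [[ 4.64400624e-04  5.00781121e-03  9.99987353e-01]
 [ 3.47949089e-04  9.99987399e-01 -5.00797303e-03]
 [-9.99999832e-01  3.50270394e-04  4.62652309e-04]]
ft_force [1.38935511 0.76617082 0.29637913]
ft_torque [ 0.02148892 -0.00309776 -0.00234122]
width 0.006010862765946283
```

send_rows:
  moves:
    - [[0.04,0,0],[0,0,0],1]
    - [[0.09,0,0],[0,0,0],1]
    - [[0.13,0,0],[0,0,0],1]
    - [[0.16,0,0],[0,0,0],1]
    - [[0.17,0,0],[0,0,0],1]
    - [[0.172,0,0],[0,0,0],1]
    - [[0.172,0,0],[0,0,0],1]
    - [[0.172,0,0],[0,0,0],1]

```text
clock: 2.7
position: [0.4743, -0.054, 0.0757]
tool_rot: [[0.002, 0.004, 1.0], [-0.0, 1.0, -0.004], [-1.0, -0.0, 0.002]]
ft_force: [0.2, -0.2, 0.0]
width: 0.004
```

```bash
python3 - <<'E'
from plant import status,viewer
import cv2
for n in ["scene","top","wrist"]:
    d=viewer.read_camera(n); cv2.imwrite(f"pics/{n}1.png",d["img"][:,:,::-1])
i=cv2.imread("pics/scene1.png")[80:225,120:310]
cv2.imwrite("pics/scene1c.png",cv2.resize(i,None,fx=4,fy=4))
print(status.get_state()["position"])
E
```

```text
[ 0.47399272 -0.05394675  0.07530519]
```

View pics/scene1c.png

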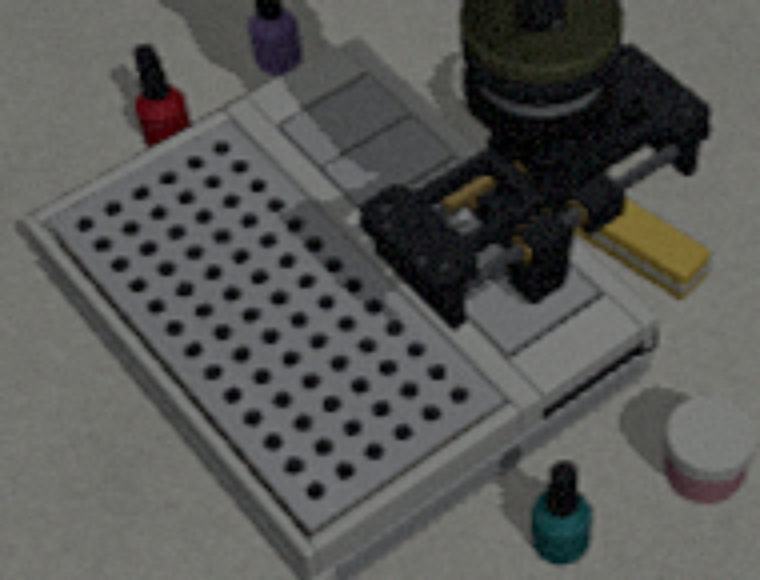

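View pics/wrist1.png

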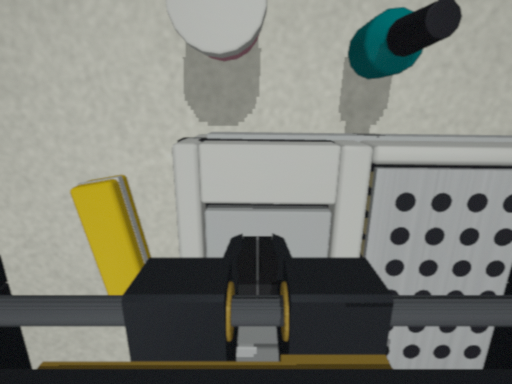

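The scene and wrist views show the closed tips above the end plate (tips near (258,240) in the wrist view), clear of everything. Now I press gently.

send_rows:
  moves:
    - [[0.004,0,0],[0,0,0],1]
    - [[0.006,0,0],[0,0,0],1]
    - [[0.008,0,0],[0,0,0],1]
    - [[0.009,0,0],[0,0,0],1]
    - [[0.01,0,0],[0,0,0],1]
    - [[0.01,0,0],[0,0,0],1]

```text
clock: 3.6
position: [0.4735, -0.0539, 0.0683]
tool_rot: [[0.002, 0.004, 1.0], [0.0, 1.0, -0.004], [-1.0, 0.0, 0.002]]
ft_force: [-5.4, 1.6, 46.8]
width: 0.003
```

Plate k=+2 is solid: 47 N at tip height 60 mm. On to the next.

send_rows:
  moves:
    - [[-0.012,0,0],[0,0,0],1]
    - [[-0.012,-0.023,0],[0,0,0],1]
    - [[-0.012,-0.046,0],[0,0,0],1]
    - [[-0.012,-0.046,0],[0,0,0],1]
    - [[-0.007,-0.046,0],[0,0,0],1]
    - [[-0.005,-0.046,0],[0,0,0],1]
    - [[-0.003,-0.046,0],[0,0,0],1]
    - [[-0.002,-0.046,0],[0,0,0],1]
    - [[-0.001,-0.046,0],[0,0,0],1]
    - [[-0.001,-0.046,0],[0,0,0],1]

```text
clock: 4.85
position: [0.4733, -0.0987, 0.0683]
tool_rot: [[0.001, 0.002, 1.0], [0.001, 1.0, -0.002], [-1.0, 0.001, 0.001]]
ft_force: [-4.1, 1.8, 33.5]
width: 0.002
```

Solid (33 N). Next is the middle plate.

send_rows:
  moves:
    - [[-0.011,0,0],[0,0,0],1]
    - [[-0.011,-0.024,0],[0,0,0],1]
    - [[-0.011,-0.047,0],[0,0,0],1]
    - [[-0.011,-0.047,0],[0,0,0],1]
    - [[-0.006,-0.047,0],[0,0,0],1]
    - [[-0.004,-0.047,0],[0,0,0],1]
    - [[-0.002,-0.047,0],[0,0,0],1]
    - [[-0.001,-0.047,0],[0,0,0],1]
    - [[0,-0.047,0],[0,0,0],1]
    - [[0,-0.047,0],[0,0,0],1]

```text
clock: 6.1
position: [0.4732, -0.1455, 0.0684]
tool_rot: [[0.001, 0.002, 1.0], [0.001, 1.0, -0.002], [-1.0, 0.001, 0.001]]
ft_force: [-4.1, 4.4, 33.2]
width: 0.003
```

Also solid. Next is k=-1.

send_rows:
  moves:
    - [[-0.011,0,0],[0,0,0],1]
    - [[-0.011,-0.024,0],[0,0,0],1]
    - [[-0.011,-0.047,0],[0,0,0],1]
    - [[-0.011,-0.047,0],[0,0,0],1]
    - [[-0.006,-0.047,0],[0,0,0],1]
    - [[-0.004,-0.047,0],[0,0,0],1]
    - [[-0.002,-0.047,0],[0,0,0],1]
    - [[-0.001,-0.047,0],[0,0,0],1]
    - [[0,-0.047,0],[0,0,0],1]
    - [[0,-0.047,0],[0,0,0],1]

```text
clock: 7.35
position: [0.4732, -0.194, 0.0657]
tool_rot: [[0.0, 0.003, 1.0], [-0.0, 1.0, -0.003], [-1.0, -0.0, 0.0]]
ft_force: [-0.7, -0.5, 1.3]
width: 0.001
```

This one gives: the tip is 2.5 mm lower with only 1.3 N. I push it in to the stop.

send_rows:
  moves:
    - [[0.002,0,0],[0,0,0],1]
    - [[0.004,0,0],[0,0,0],1]
    - [[0.005,0,0],[0,0,0],1]
    - [[0.006,0,0],[0,0,0],1]
    - [[0.007,0,0],[0,0,0],1]
    - [[0.0075,0,0],[0,0,0],1]
    - [[0.0075,0,0],[0,0,0],1]

```text
clock: 8.22
position: [0.4733, -0.1942, 0.0602]
tool_rot: [[0.001, 0.004, 1.0], [-0.001, 1.0, -0.004], [-1.0, -0.001, 0.001]]
ft_force: [-2.4, 4.0, 26.1]
width: 0.007
```

It is at the stop, 8.1 mm below the solid plates with 26 N. I draw straight up.

send_rows:
  moves:
    - [[-0.005,0,0],[0,0,0],1]
    - [[-0.02,0,0],[0,0,0],1]
    - [[-0.05,0,0],[0,0,0],1]
    - [[-0.09,0,0],[0,0,0],1]
    - [[-0.14,0,0],[0,0,0],1]
    - [[-0.18,0,0],[0,0,0],1]
    - [[-0.18,0.04,0],[0,0,0],1]
    - [[-0.18,0.09,0],[0,0,0],1]
    - [[-0.18,0.15,0],[0,0,0],1]
    - [[-0.18,0.2,0],[0,0,0],1]
    - [[-0.18,0.25,0],[0,0,0],1]
    - [[-0.18,0.3,0],[0,0,0],1]

```text
clock: 9.72
position: [0.4741, 0.1073, 0.2387]
tool_rot: [[0.001, 0.004, 1.0], [-0.0, 1.0, -0.004], [-1.0, -0.0, 0.001]]
ft_force: [0.4, -0.1, -0.2]
width: 0.005
```

send_rows:
  moves:
    - [[0,0.04,0],[0,0,0],1]
    - [[0,0.08,0],[0,0,0],1]
    - [[0,0.1,0],[0,0,0],1]
    - [[0,0.1,0],[0,0,0],1]
    - [[0,0.1,0],[0,0,0],1]

```text
clock: 10.35
position: [0.4747, 0.2037, 0.2382]
tool_rot: [[-0.0, 0.006, 1.0], [-0.002, 1.0, -0.006], [-1.0, -0.002, -0.0]]
ft_force: [1.0, 0.0, -0.0]
width: 0.009
```

```bash
python3 - <<'E'
from plant import status,viewer
import cv2
for n in ["scene","top"]:
    d=viewer.read_camera(n); cv2.imwrite(f"pics/{n}2.png",d["img"][:,:,::-1])
i=cv2.imread("pics/scene2.png")[80:225,120:310]
cv2.imwrite("pics/scene2c.png",cv2.resize(i,None,fx=4,fy=4))
s=status.get_state();print(s["position"],s["ft_force"],s["clock"])
E
```

```text
[0.4747899  0.20385953 0.2382948 ] [-1.73688613  0.15373948 -0.13503123] 10.45
```

View pics/scene2c.png

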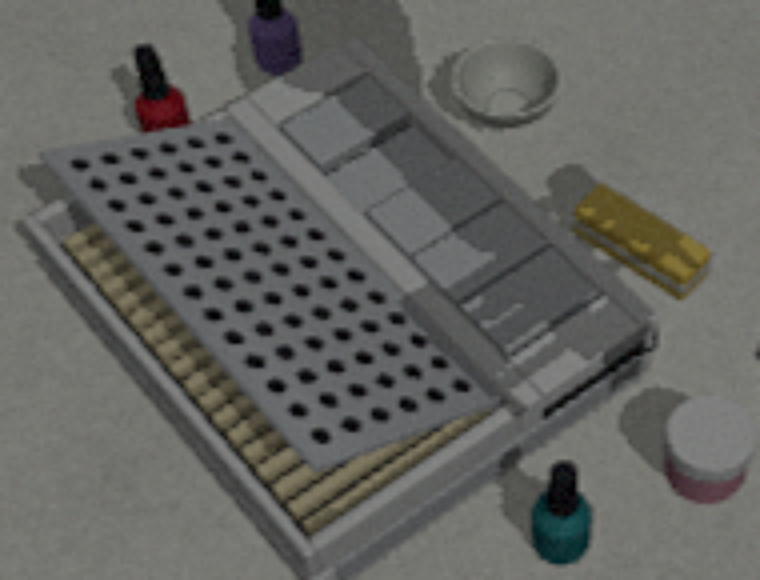

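View pics/top2.png

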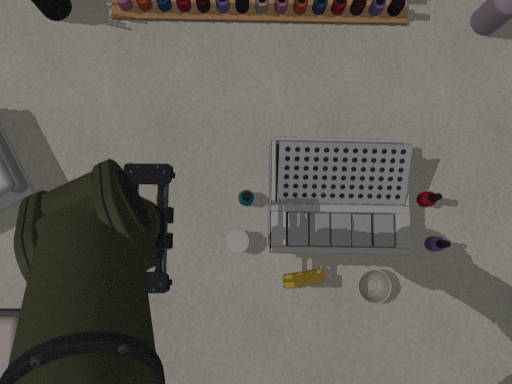

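The door is up, with the filter pleats visible under its rear edge. The fourth plate is sunk and the bystanders have not moved. Next I check the tilt: the rear corners in the scene crop are at about (42,152) and (320,468).

```bash
python3 - <<'E'
from h import *
from plant import viewer
s=viewer.read_camera("scene")
for px,y in [((42,152),-.286),((320,468),-.010)]:
    p=(120+px[0]/4,80+px[1]/4)
    for z in (.06,.1,.105,.11,.115,.12): 
        q=ray(s,p,z); print(z,q.round(4),"dist from hinge",np.hypot(q[0]-.533,z-.06).round(4),"tilt",np.arctan2(z-.06,q[0]-.533).round(3),"y want",y)
E
```

```text
0.06 [ 0.6373 -0.3355  0.06  ] dist from hinge 0.1043 tilt 0.0 y want -0.286
0.1 [ 0.6482 -0.2953  0.1   ] dist from hinge 0.122 tilt 0.334 y want -0.286
0.105 [ 0.6496 -0.2902  0.105 ] dist from hinge 0.125 tilt 0.368 y want -0.286
0.11 [ 0.6509 -0.2852  0.11  ] dist from hinge 0.1281 tilt 0.401 y want -0.286
0.115 [ 0.6523 -0.2802  0.115 ] dist from hinge 0.1314 tilt 0.432 y want -0.286
0.12 [ 0.6537 -0.2751  0.12  ] dist from hinge 0.1348 tilt 0.461 y want -0.286
0.06 [ 0.6412 -0.0383  0.06  ] dist from hinge 0.1082 tilt 0.0 y want -0.01
0.1 [ 0.6519 -0.0156  0.1   ] dist from hinge 0.1254 tilt 0.325 y want -0.01
0.105 [ 0.6532 -0.0128  0.105 ] dist from hinge 0.1284 tilt 0.358 y want -0.01
0.11 [ 0.6545 -0.01    0.11  ] dist from hinge 0.1314 tilt 0.39 y want -0.01
0.115 [ 0.6559 -0.0071  0.115 ] dist from hinge 0.1346 tilt 0.421 y want -0.01
0.12 [ 0.6572 -0.0043  0.12  ] dist from hinge 0.1379 tilt 0.45 y want -0.01
```

The tilt is about 0.40 rad, so the catch is fully in. Handing in.

```bash
python3 -c "
from plant import workorder
print(workorder.sign_off())"
```

```text
the job is handed in; nothing more can be done
None
```

The filter door is released: the catch was the plate 46 mm to the -y side of the middle one, and it is now fully in. I handed the job in at about 10.5 s, and no verdict was reported.

- **Finding the catch:** I pressed the plates one by one from the +y end with the closed fingertips. The first three were solid (33–47 N with the tips at the level of the top), and the fourth gave way at only 1.3 N. I did not test the fifth.
- **Pushing it in:** I pushed the fourth plate to its stop, about 8.1 mm below the solid plates with 26 N. Then I lifted the hand straight up and moved it away to the +y side.
- **Last checks:** Both rear corners of the door work out to a tilt of about 0.40 rad. By eye, the bystanders stand where they were in the first pictures; I did not re-measure their positions. The hand is clear of everything, with the wrist force within its noise of under 2 N. No check failed or disagreed.

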